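# Build the filings sieve stack on the bench block

### The arm

A 6-joint arm with a two-finger parallel gripper is mounted at the origin on a cart in front of the work surface, level with it; the furniture and walls round the work are solid. World frame = base frame: x ahead of the robot, y to its left, z up, the work surface at z = 0. Lengths are in m, angles in rad, forces in N, time in s.
With the tool pointing down it reaches from about 0.35 to 0.775 m from the base axis. Payload 5.5 kg.
Tool frame: the origin (TCP) lies at the very end of the fingers, on their centre line; the grasp point (between the pads) lies 19 mm behind it (manip.pinch_z is the distance from the TCP to the grasp point, in m); z points along the fingers, y is the direction in which the jaws open and shut (so a half turn about z gives the same grasp; the last joint's range is limited). The gripper opens to 85 mm and grips with 20 to 120 N. Pads are 22 mm wide; open, the fingers measure 114 mm over their backs; the gripper's body (76 mm by 85 mm) begins 54 mm behind the grasp point. The pads swing forward as they close: fully open they stand 13 mm farther back than shut.
Start: joints at [-1.377, 0.313, 0.046, 1.304, 0, 1.431], TCP at [0.188, -0.543, 0.231] pointing down, gripper open.
Joint ranges: [-2.76, 2.76], [-0.86, 1.69], [-1.03, 1.26], [-2.2, 2.34], [-1.47, 1.5], [-3.14, 3.14]. Speed limits (rad/s): [2.57, 2.57, 3.14, 3.14, 3.14, 3.14].

### API

Orientations are given as a rotation vector (axis times angle).
In Python, from rig import sense, read_camera, manip gives the robot as it stands. The module is installed in compiled form; this text tells all that it offers.
- The arm moves only by the tool servo_tool, never from a script. Its argument "steps" is a list of rows, each an object with "travel": the shift along the tool's x, y, z in mm, a list of three; "dr": the turn, a rotation vector about the tool's x, y, z in rad, a list of three; "fingers": the finger opening in mm, from 0 to 85.4. A call has 1 to 5 rows; each row is the pose to reach, as a shift and turn from the pose commanded when the call began, along the tool's axes at that moment; what a row does not reach only later rows make up. A row lasts 1/8 s, in which the tool goes at most 62.5 mm and 10.7 degrees, less where a joint would pass 70% of its speed; a pose out of reach is approached as far as the arm can. A call with a gripper value outside its range is refused whole. The fingers move at their own pace and stop on an object; "newtons" is the grip in N (left out, the last holds). Time passes only in rows, so rows that repeat a pose let the fingers close. It gives the time, the measured TCP pose, the force and the opening at its end, in the units of the state.
- sense(): the state, without advancing time (a new reading comes with each control period).
- read_camera(name): name is "side" or "top" or "wrist"; returns a dict with "image" (384x512x3 uint8, red, green, blue), "depth" (384x512 float32, m along the optical axis (not along the pixel's ray), 0 where there is no reading), "fx", "fy", "cx", "cy" (pixels), "k1" (the pictures are not rectified: a ray, as slopes to the right and down, at radius r is drawn at 1 + k1 r^2 times it, then the intrinsics apply), "R" (3x3) and "t" (3): a world point X has camera coordinates R X + t. Camera axes: x right, y down, z forward; pixel columns grow to the right and rows downward; lengths in m; the calibration is good to about 2 mm. A picture is of the moment at which its call begins.
- manip.sign_off(): hands the job in, once; it reports no verdict.
The state is a dict: "time_s": time; "q": joint angles; "joint_vel": joint speeds; "joint_torque": joint torques, N m; "position": TCP position; "orientation": TCP orientation; "ft_force": force on the tool from outside, world axes, zero at the start; "moment": the same for the moment, N m; "opening": opening from 0.0 (shut) to 1.0 (fully open).
Only numpy, scipy, OpenCV 4.12 (cv2) and the standard library are available. Lean on these libraries where they do the work, as an engineer would, in place of code of your own. Each camera call takes 0.05 s, during which the arm holds its last target. There are 200 camera calls.

### The job

Build the filings sieve on the steel bench block: first stand the pan in the middle of the block, then put the fine sieve on the pan, the coarse sieve on the fine one, and last the lid on top, each seated fully home in the one below and let go before the next. Leave the bowl, the tweezers and the file where they lie.

Things in the scene. Friction and masses are not known exactly. Their poses are not given: they have to be found in the camera images.
- pan_mid (a point): Pan of the sieve set: round open steel dish with a plain floor without holes, 62 mm outside diameter, 28 mm tall, straight 3 mm wall (inside diameter 56 mm), floor 3 mm thick, flat underside. Point: on the axis, 14 mm above the underside; z up.
- fine_sieve_mid (a point): Fine sieve: its floor is closely dotted with small dark holes (3.4 mm). Steel, round, open on top, 62 mm across, 34 mm tall: wall 28 mm high, 3 mm thick (56 mm inside), on a 6 mm high spigot 48 mm across, tapered to 40 mm at the bottom, that drops into the part below so that the wall stands on its rim. Floor 8 mm above the underside. Point: on the axis, 17 mm above the underside; z up.
- coarse_sieve_mid (a point): Coarse sieve: its floor has seven large dark holes (10.5 mm). Steel, round, open on top, 62 mm across, 34 mm tall: wall 28 mm high, 3 mm thick (56 mm inside), on a 6 mm high spigot 48 mm across, tapered to 40 mm at the bottom, that drops into the part below so that the wall stands on its rim. Floor 8 mm above the underside. Point: on the axis, 17 mm above the underside; z up.
- lid_knob (a point): Lid: flat steel disc 62 mm across, 6 mm thick, with the same 6 mm high spigot (48 mm, tapered to 40 mm) below it and an upright dark cylindrical knob, 16 mm across and 24 mm tall, in the middle of its top; 36 mm tall over all. Point: centre of the knob, on the axis, 24 mm above the underside, 12 mm above the disc, 12 mm below the knob top; z up.
- block_top (a point): Steel bench block, square, 82 x 82 x 34 mm, with dark sides, loose and heavy (about 0.95 kg). The point is the centre of its flat top, 34 mm above the bench; x and y run along its sides, z up.
- bowl_mid (a point): Bystander: pale porcelain bowl, 94 mm across the rim, 38 mm tall, to be left alone. The point is on its axis, half-way up (19 mm).
- tweezers_mid (a point): Bystander: steel tweezers lying flat, 135 x 16 x 8 mm, long along x of this frame, to be left alone. The point is about their middle, 4 mm up.
- file_mid (a point): Bystander: needle file with a black handle lying flat, 170 x 15 x 15 mm, long along x of this frame, to be left alone. The point is about its middle, 7.5 mm up.
- shelf_edge (a point): Fixed obstacle: middle of the lower front edge of the wooden shelf over the back of the bench. The edge runs 475 mm along y to either side; the board is 34 mm thick, a second one is 300 mm higher in line. Side panels at both ends stand 175 mm further forward up to 0.17 m high, sloping back above. Keep hand and forearm in front of the edge; back off to cross over.

How it is judged:
On the way, in this order (a step that is already met when the one before it is completed fails the run):
1. the pan stands upright in the middle of the steel block, let go (horizontal distance between pan_mid and block_top below 0.012 m and z of pan_mid in the frame of block_top between 0.011 and 0.017 m and angle between pan_mid's own z axis and vertical below 0.1 rad and linear speed of pan below 0.02 m/s and contact force between the fingers and pan below 0.1 N), for 0.2 s.
2. the fine sieve is seated in the pan, let go (horizontal distance between fine_sieve_mid and pan_mid below 0.008 m and z of fine_sieve_mid in the frame of pan_mid between 0.022 and 0.028 m and angle between fine_sieve_mid's own z axis and vertical below 0.1 rad and linear speed of fine_sieve below 0.02 m/s and contact force between the fingers and fine_sieve below 0.1 N), for 0.2 s.
3. the coarse sieve is seated in the fine sieve, let go (horizontal distance between coarse_sieve_mid and fine_sieve_mid below 0.008 m and z of coarse_sieve_mid in the frame of fine_sieve_mid between 0.025 and 0.031 m and angle between coarse_sieve_mid's own z axis and vertical below 0.1 rad and linear speed of coarse_sieve below 0.02 m/s and contact force between the fingers and coarse_sieve below 0.1 N), for 0.2 s.
4. the lid is seated on the coarse sieve, let go (horizontal distance between lid_knob and coarse_sieve_mid below 0.008 m and z of lid_knob in the frame of coarse_sieve_mid between 0.032 and 0.038 m and angle between lid_knob's own z axis and vertical below 0.1 rad and linear speed of lid below 0.02 m/s and contact force between the fingers and lid below 0.1 N), for 0.2 s.
At the end, for the whole second after the job is handed in: Pan upright on the block within 12 mm of the middle of its top; fine sieve in the pan, coarse sieve in the fine sieve and lid on the coarse sieve, each within 8 mm of the axis of the part below, seated to within 3 mm of its full depth, tilted less than 0.1 rad, at rest and let go (horizontal distance between pan_mid and block_top below 0.012 m and z of pan_mid in the frame of block_top between 0.011 and 0.017 m and angle between each of pan_mid, fine_sieve_mid, coarse_sieve_mid, lid_knob's own z axis and vertical below 0.1 rad and linear speed of each of pan, fine_sieve, coarse_sieve, lid below 0.02 m/s and horizontal distance between fine_sieve_mid and pan_mid below 0.008 m and z of fine_sieve_mid in the frame of pan_mid between 0.022 and 0.028 m and horizontal distance between coarse_sieve_mid and fine_sieve_mid below 0.008 m and z of coarse_sieve_mid in the frame of fine_sieve_mid between 0.025 and 0.031 m and horizontal distance between lid_knob and coarse_sieve_mid below 0.008 m and z of lid_knob in the frame of coarse_sieve_mid between 0.032 and 0.038 m); the robot touches nothing.
It fails at once if the bowl is moved more than 25 mm (distance of bowl_mid from where it was at the start of the episode above 0.025 m).
It fails at once if the tweezers is moved more than 25 mm (distance of tweezers_mid from where it was at the start of the episode above 0.025 m).
It fails at once if the file is moved more than 25 mm (distance of file_mid from where it was at the start of the episode above 0.025 m).
It also fails if it takes over 118 s, if anything falls off the work surface, if the arm or the gripper's body presses on something with over 40 N, if the wrist force passes 120 N, or if a joint passes its speed limit or range.

## Working session

There is one attempt and no reset: what is moved stays moved. The work goes in short steps, Python scripts to look and compute and a tool call to move; the robot and the scene stay as the last step left them, time stands still between calls to the robot, and variables do not carry over. Pictures are saved under pics/ and viewed, about 12 in all and at most 16, crops included, and the job is handed in when it is done.

Besides the shell and the picture viewer there is one more tool, called after "Request:" by a JSON object that holds its "method" and its "body". servo_tool: Moves the arm, as the interface text tells. Its arguments: {"type":"object","properties":{"steps":{"type":"array","items":{"type":"object","properties":{"travel":{"type":"array","items":{"type":"number"}},"dr":{"type":"array","items":{"type":"number"}},"fingers":{"type":"number"}}}},"newtons":{"type":"number"}},"required":["steps"]}

```bash
mkdir -p pics; python3 - <<'E'
from rig import sense, read_camera, manip
import cv2,numpy as np
s=sense();print(s['time_s'],s['position'],s['orientation'],s['q'],s['opening'],manip.pinch_z)
for n in['side','top']:
    c=read_camera(n);cv2.imwrite(f'pics/{n}0.png',c['image'][...,::-1]);np.savez(f'{n}0.npz',**c)
    print(n,c['fx'],c['fy'],c['cx'],c['cy'],c['k1'],c['R'],c['t'],-c['R'].T@c['t'],(c['depth']>0).mean())
E
```

```text
0.0 [ 0.18825255 -0.54276619  0.23039103] [-3.09613527e+00 -5.21455481e-01  1.18124999e-04] [-1.37663616e+00  3.14025716e-01  4.49705819e-02  1.30359487e+00
 -2.46465606e-05  1.43124549e+00] 0.9947977701085774 0.0187
side 411.4055092392182 411.4055092392182 254.75536062874468 194.18241118990773 0.028994161540206967 [[-0.93909805 -0.34311785 -0.01910474]
 [-0.14376976  0.44276987 -0.88503395]
 [ 0.31212995 -0.82838698 -0.46513429]] [0.48404582 0.23092566 0.96887992] [0.18535017 0.86644535 0.6642839 ] 0.9959309895833334
top 470.8834696588297 470.8834696588297 254.11303354478787 195.61367696096727 -0.18911186152143247 [[-0.0740727  -0.99723423 -0.00609364]
 [-0.97706982  0.07379533 -0.19972185]
 [ 0.19961915 -0.00884002 -0.97983368]] [0.04779697 0.56909242 1.31147839] [0.29778728 0.0172619  1.39898215] 0.9959360758463541
```

View pics/top0.png

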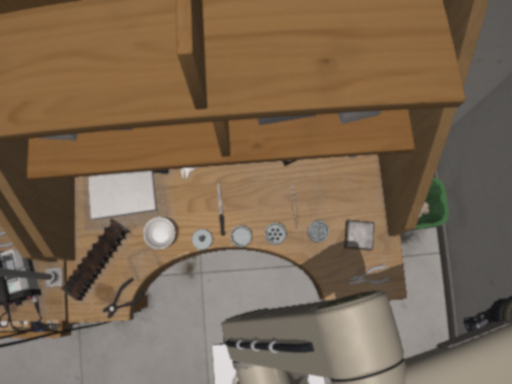

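View pics/side0.png

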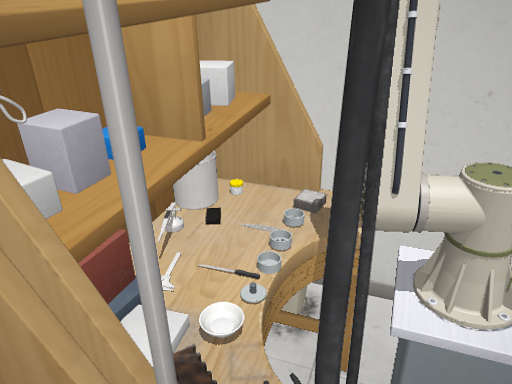

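The top view shows the lid at (203,239), probably the pan at (242,236), coarse sieve at (276,234), fine sieve at (318,231) and block at (360,235). The bowl is at (159,233), the file at (221,208) and the tweezers at (294,205). Next I'll measure their positions from depth.

```bash
cat > h.py <<'E'
import numpy as np,cv2
def K(c): return np.array([[c['fx'],0,c['cx']],[0,c['fy'],c['cy']],[0,0,1.]]),np.array([float(c['k1']),0,0,0,0])
def slopes(c,uv):
    k,d=K(c); return cv2.undistortPointsIter(np.float64(uv).reshape(-1,1,2),k,d,None,None,(3,50,1e-10)).reshape(-1,2)
def cloud(c):
    h,w=c['depth'].shape; u,v=np.meshgrid(np.arange(w),np.arange(h))
    s=slopes(c,np.stack([u,v],-1)); z=c['depth'].reshape(-1,1)
    P=(np.c_[s,np.ones(len(s))]*z-c['t'])@c['R']
    P[z[:,0]==0]=np.nan
    return P.reshape(h,w,3)
def onplane(c,uv,z):
    s=slopes(c,uv); d=np.c_[s,np.ones(len(s))]@c['R']; o=-c['R'].T@c['t']
    return o+d*((z-o[2])/d[:,2])[:,None]
def proj(c,X):
    k,d=K(c); return cv2.projectPoints(np.float64(X).reshape(-1,1,3),cv2.Rodrigues(c['R'])[0],c['t'],k,d)[0].reshape(-1,2)
E
python3 - <<'E'
from h import *
c=dict(np.load('top0.npz'));P=cloud(c)
for n,(u,v),r in[('lid',(203,239),20),('A',(242,236),18),('B',(276,234),18),('C',(318,231),18),('block',(360,235),22),('bowl',(159,233),24),('file',(221,208),30),('tweez',(294,205),28)]:
    Q=P[v-r:v+r,u-r:u+r];z=Q[...,2]
    m=(z>(.012 if n not in('file','tweez') else .004))&(z<.08)
    q=Q[m]; 
    if n in('file','tweez'): print(n,q[:,:2].min(0).round(3),q[:,:2].max(0).round(3));continue
    top=np.percentile(z[m],90); k=m&(np.abs(z-top)<.006)
    vv,uu=np.nonzero(k); pts=Q[k][:,:2].astype(np.float32)
    if n=='block': rr=cv2.minAreaRect(pts)
    else: rr=cv2.minEnclosingCircle(pts)
    print(n,'n',m.sum(),'top',top.round(4),rr,'med',np.median(pts,0),'floor z',np.nanmedian(Q[r-2:r+3,r-2:r+3,2]))
im=c['image'][180:280,130:390];cv2.imwrite('pics/topc.png',cv2.resize(im[...,::-1],None,fx=3,fy=3,interpolation=cv2.INTER_CUBIC))
E
```

```text
lid n 181 top 0.0338 ((0.4616053104400635, 0.1694122552871704), 0.00790802575647831) med [0.46131772 0.16885883] floor z 0.02478206737675738
A n 89 top 0.0303 ((0.46055904030799866, 0.05269847437739372), 0.030740797519683838) med [0.46219575 0.05645562] floor z 0.0026143825694603965
B n 112 top 0.0358 ((0.4612800180912018, -0.0487227588891983), 0.030995529145002365) med [ 0.4612518  -0.05095708] floor z 0.007104379323286856
C n 123 top 0.036 ((0.4575490951538086, -0.1742822825908661), 0.03140851855278015) med [ 0.46033826 -0.1764029 ] floor z 0.008108638802722234
block n 793 top 0.0369 ((0.43633800745010376, -0.2962067723274231), (0.08128643035888672, 0.08262386918067932), 80.07785034179688) med [ 0.4366684  -0.29441828] floor z 0.03426372295391753
bowl n 747 top 0.0369 ((0.5045446157455444, 0.31400424242019653), 0.07525617629289627) med [0.49362254 0.3068936 ] floor z 0.014978802455554267
file [0.458 0.013] [0.651 0.199]
tweez [ 0.456 -0.203] [ 0.634 -0.022]
```

View pics/topc.png

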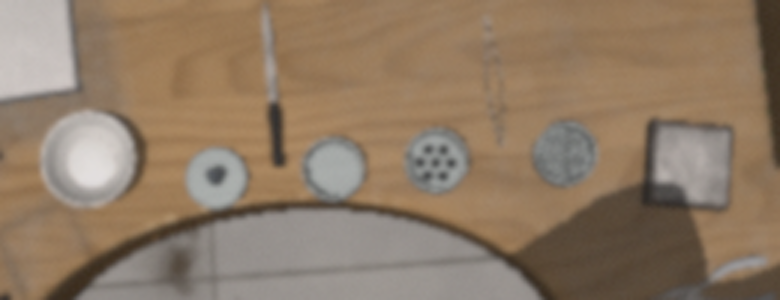

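Heights match: the pan floor is at 3 mm, the rims at 28 and 34 mm, and the block top at 34 mm. In the crop, the hole patterns confirm the order from left to right: bowl, lid, plain pan, coarse, fine, block. Next: shelf position and the first move.

```bash
cat >> h.py <<'E'
from scipy.spatial.transform import Rotation as Rn
def togo(s,xyz,hy=0.):
    """shift in tool mm and dr to reach xyz, tool down, jaw axis heading hy"""
    R=Rn.from_rotvec(s['orientation'])
    y=np.array([np.cos(hy),np.sin(hy),0]); z=np.array([0,0,-1.]); x=np.cross(y,z)
    T=Rn.from_matrix(np.c_[x,y,z])
    return (R.inv().apply(np.array(xyz)-s['position'])*1000).round(1),(R.inv()*T).as_rotvec().round(3)
E
python3 - <<'E'
from h import *
from rig import sense
c=dict(np.load('top0.npz'));P=cloud(c)
for u in(60,150,250,350,400):
    print(u,[P[v,u].round(3).tolist() for v in range(100,185,6)])
s=sense()
print(togo(s,(.43,.0,.24)),togo(s,(.45,.053,.24)))
E
```

```text
60 [[0.657, 0.349, 0.634], [0.646, 0.349, 0.633], [0.634, 0.348, 0.633], [0.621, 0.347, 0.635], [0.61, 0.346, 0.635], [0.6, 0.348, 0.63], [0.69, 0.463, 0.362], [0.686, 0.476, 0.332], [0.67, 0.474, 0.334], [0.655, 0.475, 0.331], [0.638, 0.472, 0.337], [0.624, 0.474, 0.332], [0.609, 0.473, 0.333], [0.601, 0.484, 0.308], [0.633, 0.56, 0.127]]
150 [[0.64, 0.181, 0.631], [0.628, 0.181, 0.633], [0.616, 0.181, 0.634], [0.606, 0.182, 0.632], [0.602, 0.186, 0.614], [0.695, 0.246, 0.334], [0.681, 0.247, 0.33], [0.664, 0.246, 0.335], [0.649, 0.247, 0.333], [nan, nan, nan], [0.619, 0.247, 0.336], [0.606, 0.249, 0.329], [0.672, 0.313, 0.036], [0.653, 0.314, 0.035], [0.635, 0.315, 0.033]]
250 [[0.623, 0.005, 0.637], [0.613, 0.006, 0.633], [0.602, 0.006, 0.632], [0.6, 0.007, 0.61], [0.691, 0.004, 0.332], [0.674, 0.006, 0.336], [0.66, 0.007, 0.332], [0.646, 0.008, 0.331], [0.629, 0.009, 0.336], [0.616, 0.01, 0.333], [0.601, 0.011, 0.332], [0.677, 0.01, -0.001], [0.657, 0.012, -0.0], [0.639, 0.013, -0.002], [0.62, 0.014, -0.002]]
350 [[0.612, -0.171, 0.633], [0.603, -0.17, 0.629], [0.676, -0.222, 0.407], [0.677, -0.23, 0.365], [0.673, -0.236, 0.333], [0.658, -0.234, 0.335], [0.642, -0.232, 0.335], [0.627, -0.23, 0.336], [0.614, -0.23, 0.328], [0.6, -0.228, 0.328], [0.673, -0.301, -0.001], [0.654, -0.299, -0.002], [0.634, -0.295, 0.004], [0.615, -0.293, 0.002], [0.597, -0.291, 0.001]]
400 [[0.608, -0.262, 0.631], [0.6, -0.263, 0.622], [0.696, -0.364, 0.336], [0.682, -0.363, 0.331], [0.666, -0.361, 0.332], [0.65, -0.357, 0.335], [0.636, -0.356, 0.331], [0.62, -0.353, 0.333], [0.605, -0.351, 0.333], [0.623, -0.39, 0.213], [0.609, -0.39, 0.205], [0.593, -0.389, 0.201], [0.578, -0.389, 0.194], [0.564, -0.39, 0.186], [0.549, -0.39, 0.178]]
(array([ 406.2, -433.7,   -8.7]), array([-1.000e-03, -1.000e-03, -1.237e+00])) (array([ 442.5, -477.2,   -8.6]), array([-1.000e-03, -1.000e-03, -1.237e+00]))
```

The shelf's lower edge is at x≈0.60, z≈0.30, and the right side panel's inner face is at y≈-0.39. All the work happens at x<0.52, so there is room. Jaws along world x will clear every neighbour.

Request:
{"method": "servo_tool", "body": {"steps": [{"travel": [40, -43, 0], "dr": [0, 0, -0.13], "fingers": 85}, {"travel": [80, -86, 0], "dr": [0, 0, -0.27], "fingers": 85}, {"travel": [120, -130, 0], "dr": [0, 0, -0.4], "fingers": 85}, {"travel": [160, -173, 0], "dr": [0, 0, -0.53], "fingers": 85}, {"travel": [200, -216, 0], "dr": [0, 0, -0.66], "fingers": 85}], "newtons": 40}}

```text
time_s: 0.72
position: [0.3069, -0.2718, 0.231]
orientation: [-2.759, -1.503, -0.0]
ft_force: [0.7, -0.3, -0.2]
opening: 0.991
```

```bash
python3 - <<'E'
from h import *
from rig import sense
s=sense();print(s['time_s'],s['position'],s['joint_vel'].round(2) if hasattr(s['joint_vel'],'round') else s['joint_vel'],togo(s,(.45,.053,.2)))
E
```

```text
0.725 [ 0.30685446 -0.27180848  0.23104691] [ 0.97 -0.33 -0.34 -0.01  0.   -0.08] (array([350.5, -55.9,  31.1]), array([ 0.   , -0.   , -0.573]))
```

Request:
{"method": "servo_tool", "body": {"steps": [{"travel": [62, -10, 6], "dr": [0, 0, -0.12], "fingers": 85}, {"travel": [123, -20, 12], "dr": [0, 0, -0.24], "fingers": 85}, {"travel": [184, -30, 18], "dr": [0, 0, -0.36], "fingers": 85}, {"travel": [245, -40, 24], "dr": [0, 0, -0.48], "fingers": 85}, {"travel": [305, -49, 31], "dr": [0, 0, -0.577], "fingers": 85}]}}

```text
time_s: 1.35
position: [0.4323, 0.0107, 0.2001]
orientation: [2.217, 2.225, 0.0]
ft_force: [1.1, -0.4, 0.8]
opening: 0.994
```

Request:
{"method": "servo_tool", "body": {"steps": [{"travel": [25, 0, 0], "fingers": 85}, {"travel": [46, 0, 0], "fingers": 85}, {"travel": [46, 0, 0], "fingers": 85}]}}

```text
invalid input at $.steps[0]: expected keys travel, dr, fingers
```

```bash
python3 - <<'E'
from h import *
from rig import sense,read_camera
s=sense();print(s['time_s'],s['position'],s['joint_vel'],togo(s,(.46,.053,.2)))
c=read_camera('wrist');cv2.imwrite('pics/w1.png',c['image'][...,::-1]);np.savez('w1.npz',**c)
print(c['fx'],c['k1'],c['R'],-c['R'].T@c['t'],proj(c,[[.4605,.053,.028],[.461,-.049,.034],[.461,.1685,.036]]))
E
```

```text
1.35 [0.43231401 0.01069407 0.20012628] [ 1.14774224  0.3976728   0.26971914 -0.13844291 -0.00274436  0.37784158] (array([42.2, 27.8,  0.1]), array([0.001, 0.   , 0.004]))
345.7953871566888 -0.0400085196283457 [[ 0.99999535  0.00278847  0.00123551]
 [ 0.00229361 -0.95456433  0.29799612]
 [ 0.00201032 -0.2979919  -0.95456628]] [0.43292058 0.08667684 0.34265611] [[289.17660915 124.79881303]
 [287.21996177 232.00073917]
 [294.44488884 -21.47128889]]
```

View pics/w1.png

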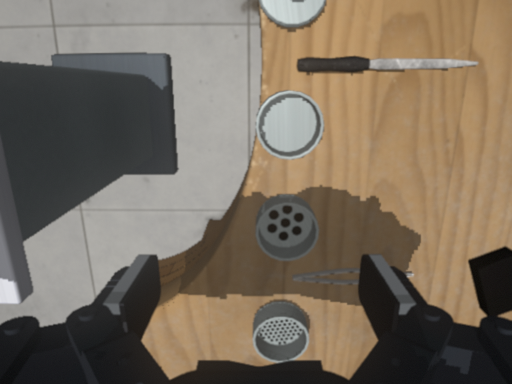

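The wrist view shows the pan at (290,125), coarse sieve at (287,226), fine sieve at (281,330), and the file and tweezers clear of my jaw path. Projected points agree to about 1 px.

```bash
cat >> h.py <<'E'
def rimc(c,xy,zr,R=.031):
    from scipy.optimize import least_squares
    P=cloud(c).reshape(-1,3); d=np.hypot(P[:,0]-xy[0],P[:,1]-xy[1])
    q=P[(np.abs(P[:,2]-zr)<.005)&(d<R+.012)&(d>R-.014)][:,:2]
    # outer points per angular bin
    o=q.mean(0) if len(q) else xy
    r=least_squares(lambda p:np.maximum(np.hypot(*(q-p[:2]).T)-R,0)*3+np.maximum(R-.003-np.hypot(*(q-p[:2]).T),0)*3,np.array(xy),loss='soft_l1',f_scale=.001)
    e=np.hypot(*(q-r.x).T)
    return r.x.round(4),len(q),np.percentile(e,[2,50,98]).round(4)
E
python3 - <<'E'
from h import *
w=dict(np.load('w1.npz'));t=dict(np.load('top0.npz'))
for n,xy,z in[('pan',(.4605,.053),.028),('coarse',(.461,-.049),.034),('fine',(.458,-.174),.034)]:
    print(n,rimc(t,xy,z),rimc(w,xy,z))
E
```

```text
pan (array([0.4605, 0.0529]), 65, array([0.0278, 0.0292, 0.0307])) (array([0.4606, 0.0524]), 775, array([0.0274, 0.0289, 0.0308]))
coarse (array([ 0.4608, -0.0489]), 70, array([0.0277, 0.0295, 0.031 ])) (array([ 0.4605, -0.0489]), 747, array([0.0273, 0.0289, 0.0307]))
fine (array([ 0.4577, -0.174 ]), 65, array([0.0276, 0.0297, 0.0313])) (array([ 0.4573, -0.1758]), 682, array([0.0273, 0.029 , 0.0309]))
```

Request:
{"method": "servo_tool", "body": {"steps": [{"travel": [42, 28, 0], "dr": [0, 0, 0], "fingers": 85}, {"travel": [42, 28, 0], "dr": [0, 0, 0], "fingers": 85}, {"travel": [42, 28, 30], "dr": [0, 0, 0], "fingers": 85}, {"travel": [42, 28, 60], "dr": [0, 0, 0], "fingers": 85}, {"travel": [42, 28, 60], "dr": [0, 0, 0], "fingers": 85}]}}

```text
time_s: 2.02
position: [0.4573, 0.05, 0.1383]
orientation: [-2.22, -2.218, 0.006]
ft_force: [0.1, 0.3, 1.1]
opening: 0.997
```

Request:
{"method": "servo_tool", "body": {"steps": [{"travel": [0, 0, 0], "dr": [0, 0, 0], "fingers": 85}, {"travel": [0, 0, 0], "dr": [0, 0, 0], "fingers": 85}]}}

```text
time_s: 2.28
position: [0.4608, 0.0502, 0.1416]
orientation: [2.221, 2.22, 0.002]
ft_force: [-0.7, 0.6, -0.4]
opening: 0.994
```

```bash
python3 - <<'E'
from h import *
from rig import sense,read_camera
s=sense();print(s['time_s'],s['position'],s['ft_force'],togo(s,(.4605,.0527,.003)))
c=read_camera('wrist');np.savez('w2.npz',**c)
print(rimc(c,(.4605,.0527),.028))
E
```

```text
2.275 [0.46080526 0.05023933 0.1416354 ] [-0.69037617  0.55755438 -0.44619081] (array([  2.5,  -0.6, 138.6]), array([ 0.002,  0.   , -0.001]))
(array([0.461 , 0.0525]), 1090, array([0.0276, 0.029 , 0.0307]))
```

Request:
{"method": "servo_tool", "body": {"steps": [{"travel": [2.5, 0, 35], "dr": [0, 0, 0], "fingers": 85}, {"travel": [2.5, 0, 70], "dr": [0, 0, 0], "fingers": 85}, {"travel": [2.5, 0, 100], "dr": [0, 0, 0], "fingers": 85}, {"travel": [2.5, 0, 122], "dr": [0, 0, 0], "fingers": 85}, {"travel": [2.5, 0, 132], "dr": [0, 0, 0], "fingers": 85}]}}

```text
time_s: 2.95
position: [0.4597, 0.0531, 0.0078]
orientation: [-2.221, -2.221, 0.001]
ft_force: [-0.3, -0.5, 0.1]
opening: 0.996
```

Request:
{"method": "servo_tool", "body": {"steps": [{"travel": [0, 0, 4], "dr": [0, 0, 0], "fingers": 85}, {"travel": [0, 0, 6], "dr": [0, 0, 0], "fingers": 85}, {"travel": [0, 0, 6], "dr": [0, 0, 0], "fingers": 85}]}}

```text
time_s: 3.32
position: [0.4605, 0.0531, 0.0029]
orientation: [2.221, 2.221, 0.001]
ft_force: [0.6, -0.6, -0.8]
opening: 0.996
```

```bash
python3 - <<'E'
from h import *
from rig import sense,read_camera
s=sense();print(s['time_s'],s['position'],s['ft_force'],togo(s,(.4605,.0527,.003)))
c=read_camera('wrist');np.savez('w3.npz',**c)
P=cloud(c); cv2.imwrite('pics/w3.png',c['image'][...,::-1])
print(rimc(c,(.4605,.0527),.028))
E
```

```text
3.325 [0.46050153 0.05310979 0.00289365] [ 0.61719031 -0.59971079 -0.77178272] (array([-0.4, -0. , -0.1]), array([0.001, 0.   , 0.   ]))
(array([0.46  , 0.0532]), 5203, array([0.0271, 0.029 , 0.0418]))
```

View pics/w3.png

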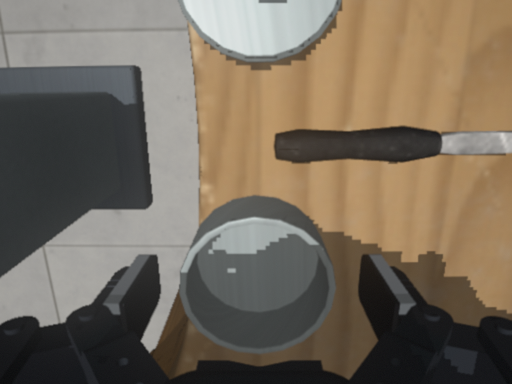

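The pan, with its rim centre at about (257,285), sits squarely between the open fingers, so I'll close.

Request:
{"method": "servo_tool", "body": {"steps": [{"travel": [0, 0, 0], "dr": [0, 0, 0], "fingers": 50}, {"travel": [0, 0, 0], "dr": [0, 0, 0], "fingers": 50}, {"travel": [0, 0, 0], "dr": [0, 0, 0], "fingers": 50}, {"travel": [0, 0, 0], "dr": [0, 0, 0], "fingers": 50}, {"travel": [0, 0, 0], "dr": [0, 0, 0], "fingers": 50}], "newtons": 40}}

```text
time_s: 4.0
position: [0.4603, 0.0531, 0.0029]
orientation: [2.221, 2.221, 0.001]
ft_force: [-1.0, 0.9, 6.0]
opening: 0.701
```

Request:
{"method": "servo_tool", "body": {"steps": [{"travel": [0, 0, -20], "dr": [0, 0, 0], "fingers": 50}, {"travel": [0, 0, -50], "dr": [0, 0, 0], "fingers": 50}, {"travel": [0, 0, -90], "dr": [0, 0, 0], "fingers": 50}, {"travel": [0, 0, -120], "dr": [0, 0, 0], "fingers": 50}, {"travel": [0, 0, -120], "dr": [0, 0, 0], "fingers": 50}]}}

```text
time_s: 4.62
position: [0.4617, 0.0531, 0.1244]
orientation: [2.219, 2.219, 0.005]
ft_force: [-0.2, -0.1, -1.7]
opening: 0.701
```

```bash
python3 - <<'E'
from h import *
from rig import sense,read_camera
s=sense();print(s['time_s'],s['position'],s['opening'],s['ft_force'],togo(s,(.436,-.2955,.12)))
c=read_camera('wrist');np.savez('w4.npz',**c)
cv2.imwrite('pics/w4.png',c['image'][...,::-1])
z=s['position'][2]
for zz in (z+.021,z+.025,z+.029): print(rimc(c,s['position'][:2],zz))
E
```

```text
4.625 [0.46174672 0.05305553 0.12439508] 0.7007780634553976 [-0.17445476 -0.13152035 -1.73305909] (array([-348.6,  -25.8,    4.4]), array([0.005, 0.   , 0.   ]))
(array([0.4625, 0.0534]), 6827, array([0.0274, 0.0291, 0.0409]))
(array([0.4625, 0.0534]), 5821, array([0.0274, 0.0293, 0.0413]))
(array([0.4625, 0.0533]), 4463, array([0.0274, 0.0296, 0.0418]))
```

View pics/w4.png

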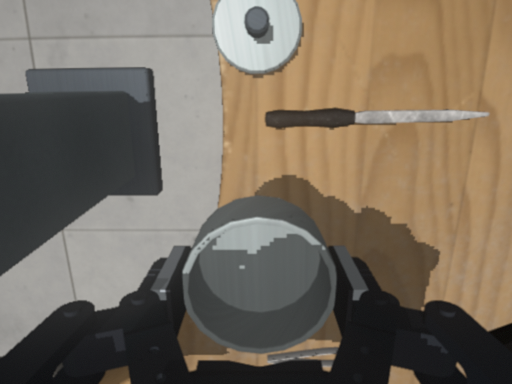

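The pan is held square, at opening 0.70. Now I'll carry it to the block at (0.436,-0.2955).

Request:
{"method": "servo_tool", "body": {"steps": [{"travel": [-40, -3, 0], "dr": [0, 0, 0], "fingers": 50}, {"travel": [-95, -8, 0], "dr": [0, 0, 0], "fingers": 50}, {"travel": [-150, -12, 0], "dr": [0, 0, 0], "fingers": 50}, {"travel": [-205, -16, 0], "dr": [0, 0, 0], "fingers": 50}, {"travel": [-260, -20, 0], "dr": [0, 0, 0], "fingers": 50}]}}

```text
time_s: 5.3
position: [0.4386, -0.2079, 0.1204]
orientation: [-2.22, -2.22, 0.001]
ft_force: [0.8, 0.0, -0.5]
opening: 0.701
```

Request:
{"method": "servo_tool", "body": {"steps": [{"travel": [-45, -3, 0], "dr": [0, 0, 0], "fingers": 50}, {"travel": [-75, -5, 0], "dr": [0, 0, 0], "fingers": 50}, {"travel": [-89, -6, 10], "dr": [0, 0, 0], "fingers": 50}, {"travel": [-89, -6, 20], "dr": [0, 0, 0], "fingers": 50}, {"travel": [-89, -6, 20], "dr": [0, 0, 0], "fingers": 50}]}}

```text
time_s: 5.92
position: [0.4327, -0.2935, 0.1003]
orientation: [-2.217, -2.219, -0.0]
ft_force: [0.1, 0.1, -1.5]
opening: 0.696
```

```bash
python3 - <<'E'
from h import *
from rig import sense,read_camera
s=sense();print(s['time_s'],s['position'],s['opening'],s['ft_force'],togo(s,(.4355,-.296,.038)))
c=read_camera('side');np.savez('s1.npz',**c)
im=c['image'][130:270,210:370];cv2.imwrite('pics/s1.png',cv2.resize(im[...,::-1],None,fx=4,fy=4,interpolation=cv2.INTER_CUBIC))
E
```

```text
5.925 [ 0.43270991 -0.29353648  0.10027083] 0.6962708524057851 [ 0.05538136  0.14145626 -1.54389913] (array([-2.7,  3. , 62.3]), array([-0.003, -0.003,  0.001]))
```

View pics/s1.png

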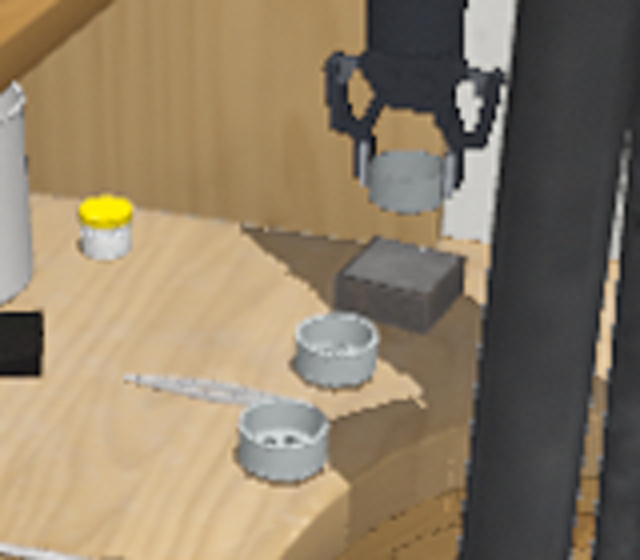

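The side crop shows the pan hanging level above the block, whose top is at about (402,265) in the crop. I'll check the block's centre in this view.

```bash
python3 - <<'E'
from h import *
for f in('s1','top0'):
    P=cloud(dict(np.load(f+'.npz'))).reshape(-1,3)
    q=P[(abs(P[:,2]-.034)<.005)&(np.hypot(P[:,0]-.436,P[:,1]+.2955)<.062)]
    print(f,len(q),cv2.minAreaRect(q[:,:2].astype(np.float32)),q.mean(0))
E
```

```text
s1 341 ((0.4329594373703003, -0.29564568400382996), (0.08894272893667221, 0.08358730375766754), 80.39508819580078) [ 0.43303379 -0.29156429  0.03419637]
top0 680 ((0.43686768412590027, -0.2964830994606018), (0.0823226273059845, 0.08266908675432205), 81.80647277832031) [ 0.43700306 -0.29548221  0.03347871]
```

Request:
{"method": "servo_tool", "body": {"steps": [{"travel": [-2.5, 3, 15], "dr": [0, 0, 0], "fingers": 50}, {"travel": [-2.5, 3, 30], "dr": [0, 0, 0], "fingers": 50}, {"travel": [-2.5, 3, 42], "dr": [0, 0, 0], "fingers": 50}, {"travel": [-2.5, 3, 52], "dr": [0, 0, 0], "fingers": 50}, {"travel": [-2.5, 3, 52], "dr": [0, 0, 0], "fingers": 50}]}}

```text
time_s: 6.6
position: [0.4362, -0.2978, 0.0492]
orientation: [-2.22, -2.22, 0.0]
ft_force: [-0.6, -0.4, -0.5]
opening: 0.701
```

Request:
{"method": "servo_tool", "body": {"steps": [{"travel": [1.5, 0, 5], "dr": [0, 0, 0], "fingers": 50}, {"travel": [1.5, 0, 9], "dr": [0, 0, 0], "fingers": 50}, {"travel": [1.5, 0, 11], "dr": [0, 0, 0], "fingers": 50}, {"travel": [1.5, 0, 12], "dr": [0, 0, 0], "fingers": 50}, {"travel": [1.5, 0, 12], "dr": [0, 0, 0], "fingers": 50}]}}

```text
time_s: 7.22
position: [0.4369, -0.2969, 0.0383]
orientation: [2.221, 2.221, -0.0]
ft_force: [-0.1, 0.4, -1.0]
opening: 0.697
```

Request:
{"method": "servo_tool", "body": {"steps": [{"travel": [0, 0, 1], "dr": [0, 0, 0], "fingers": 50}, {"travel": [0, 0, 2], "dr": [0, 0, 0], "fingers": 50}, {"travel": [0, 0, 2], "dr": [0, 0, 0], "fingers": 50}]}}

```text
time_s: 7.6
position: [0.437, -0.297, 0.0369]
orientation: [2.221, 2.221, -0.0]
ft_force: [-1.5, 0.3, 4.8]
opening: 0.698
```

Contact: Fz is +4.8 N and the tool sits at 37 mm as expected. I'll release and rise.

Request:
{"method": "servo_tool", "body": {"steps": [{"travel": [0, 0, 0], "dr": [0, 0, 0], "fingers": 85}, {"travel": [0, 0, 0], "dr": [0, 0, 0], "fingers": 85}, {"travel": [0, 0, 0], "dr": [0, 0, 0], "fingers": 85}, {"travel": [0, 0, 0], "dr": [0, 0, 0], "fingers": 85}, {"travel": [0, 0, 0], "dr": [0, 0, 0], "fingers": 85}]}}

```text
time_s: 8.22
position: [0.4369, -0.2969, 0.0362]
orientation: [-2.221, -2.221, 0.0]
ft_force: [-0.1, -0.8, -0.4]
opening: 0.995
```

Request:
{"method": "servo_tool", "body": {"steps": [{"travel": [0, 0, -20], "dr": [0, 0, 0], "fingers": 85}, {"travel": [0, 0, -50], "dr": [0, 0, 0], "fingers": 85}, {"travel": [0, 0, -85], "dr": [0, 0, 0], "fingers": 85}, {"travel": [30, 0, -110], "dr": [0, 0, 0], "fingers": 85}, {"travel": [30, 0, -110], "dr": [0, 0, 0], "fingers": 85}]}}

```text
time_s: 8.85
position: [0.4378, -0.2664, 0.1484]
orientation: [2.217, 2.221, 0.001]
ft_force: [-0.2, 1.3, -0.7]
opening: 1.0
```

```bash
python3 - <<'E'
from h import *
from rig import sense,read_camera
s=sense();print(s['time_s'],s['position'],s['opening'],s['ft_force'])
c=read_camera('side');w=read_camera('wrist')
np.savez('s2.npz',**c);np.savez('w5.npz',**w)
print(rimc(c,(.4375,-.2965),.062),rimc(w,(.4375,-.2965),.062))
P=cloud(w).reshape(-1,3)
q=P[(abs(P[:,2]-.034)<.005)&(np.hypot(P[:,0]-.436,P[:,1]+.2955)<.062)]
print(len(q),q[:,:2].min(0),q[:,:2].max(0))
print(rimc(w,(.4575,-.175),.034),rimc(c,(.4575,-.175),.034), togo(s,(.4575,-.175,.11)))
im=w['image'];cv2.imwrite('pics/w5.png',im[...,::-1])
E
```

```text
8.85 [ 0.43777827 -0.26643027  0.14837129] 0.9995801872761779 [-0.17747495  1.31118642 -0.69739919]
(array([ 0.4353, -0.2956]), 73, array([0.0252, 0.0292, 0.0333])) (array([ 0.4383, -0.2975]), 1325, array([0.0275, 0.029 , 0.0308]))
7148 [ 0.39058092 -0.34503762] [ 0.48279517 -0.25105915]
(array([ 0.4574, -0.1767]), 1289, array([0.0275, 0.0289, 0.0306])) (array([ 0.4544, -0.1752]), 78, array([0.0254, 0.0288, 0.0318])) (array([91.5, 19.8, 38.2]), array([0.003, 0.002, 0.002]))
```

View pics/w5.png

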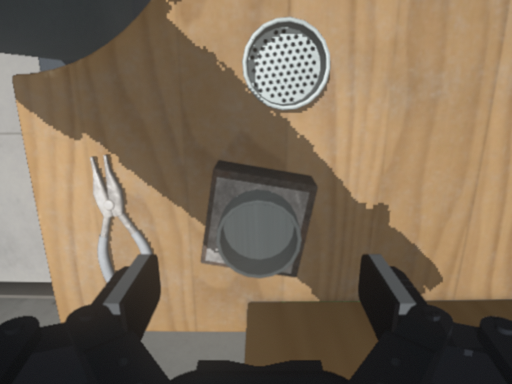

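The pan stands upright on the block, rim centre at about (260,230). The wrist camera gives the pan at (0.4383,-0.2975) against the block centre at (0.4367,-0.298), so they agree within 2 mm. Fine sieve next.

Request:
{"method": "servo_tool", "body": {"steps": [{"travel": [40, 8, 0], "dr": [0, 0, 0], "fingers": 85}, {"travel": [75, 16, 10], "dr": [0, 0, 0], "fingers": 85}, {"travel": [90, 20, 30], "dr": [0, 0, 0], "fingers": 85}, {"travel": [90, 20, 50], "dr": [0, 0, 0], "fingers": 85}, {"travel": [90, 20, 50], "dr": [0, 0, 0], "fingers": 85}]}}

```text
time_s: 9.57
position: [0.4552, -0.1762, 0.0938]
orientation: [-2.218, -2.218, 0.002]
ft_force: [-0.3, 0.3, 0.3]
opening: 0.997
```

```bash
python3 - <<'E'
from h import *
from rig import sense,read_camera
s=sense();print(s['time_s'],s['position'])
w=read_camera('wrist');r=rimc(w,(.4575,-.176),.034);print(r,togo(s,(*r[0],.009)))
E
```

```text
9.575 [ 0.45520034 -0.17617935  0.09384254]
(array([ 0.4577, -0.1763]), 1712, array([0.0276, 0.0289, 0.0307])) (array([-0.3,  2.9, 84.8]), array([-0.004, -0.002, -0.   ]))
```

Request:
{"method": "servo_tool", "body": {"steps": [{"travel": [0, 1, 25], "dr": [0, 0, 0], "fingers": 85}, {"travel": [0, 1, 50], "dr": [0, 0, 0], "fingers": 85}, {"travel": [0, 1, 70], "dr": [0, 0, 0], "fingers": 85}, {"travel": [0, 1, 82], "dr": [0, 0, 0], "fingers": 85}, {"travel": [0, 1, 82], "dr": [0, 0, 0], "fingers": 85}]}}

```text
time_s: 10.25
position: [0.4576, -0.1771, 0.0139]
orientation: [-2.221, -2.22, 0.001]
ft_force: [0.3, -0.6, -0.4]
opening: 0.996
```

Request:
{"method": "servo_tool", "body": {"steps": [{"travel": [0, 0, 0], "dr": [0, 0, 0], "fingers": 85}]}}

```text
time_s: 10.38
position: [0.4585, -0.1774, 0.0151]
orientation: [2.221, 2.22, 0.0]
ft_force: [0.5, -0.1, 0.0]
opening: 0.995
```

Request:
{"method": "servo_tool", "body": {"steps": [{"travel": [1, -0.5, 6], "dr": [0, 0, 0], "fingers": 85}, {"travel": [1, -0.5, 6], "dr": [0, 0, 0], "fingers": 85}]}}

```text
time_s: 10.62
position: [0.4572, -0.1757, 0.0082]
orientation: [-2.221, -2.221, 0.0]
ft_force: [0.8, -0.9, 0.0]
opening: 0.994
```

Request:
{"method": "servo_tool", "body": {"steps": [{"travel": [0, 0, 0], "dr": [0, 0, 0], "fingers": 50}, {"travel": [0, 0, 0], "dr": [0, 0, 0], "fingers": 50}, {"travel": [0, 0, 0], "dr": [0, 0, 0], "fingers": 50}, {"travel": [0, 0, 0], "dr": [0, 0, 0], "fingers": 50}, {"travel": [0, 0, 0], "dr": [0, 0, 0], "fingers": 50}]}}

```text
time_s: 11.25
position: [0.4576, -0.1759, 0.0088]
orientation: [2.221, 2.221, 0.0]
ft_force: [-1.6, 0.8, 5.8]
opening: 0.696
```

```bash
python3 - <<'E'
from h import *
from rig import sense,read_camera
s=sense();print(s['time_s'],s['position'],s['opening'],s['ft_force'])
w=read_camera('wrist');P=cloud(w).reshape(-1,3);d=np.hypot(P[:,0]-.4577,P[:,1]+.1765)
q=P[(abs(P[:,2]-.034)<.004)&(d<.034)&(d>.02)&(abs(P[:,0]-.4577)<.026)]
print(len(q),q[:,1].min(),q[:,1].max(), np.percentile(q[:,1],[1,99]))
E
```

```text
11.25 [ 0.45759888 -0.17593077  0.00877694] 0.6962777127681606 [-1.58612797  0.78111465  5.83911872]
3349 -0.207052551136844 -0.1451298822368892 [-0.20581927 -0.1457259 ]
```

Request:
{"method": "servo_tool", "body": {"steps": [{"travel": [0, 0, -20], "dr": [0, 0, 0], "fingers": 50}, {"travel": [0, 0, -50], "dr": [0, 0, 0], "fingers": 50}, {"travel": [0, 0, -90], "dr": [0, 0, 0], "fingers": 50}, {"travel": [0, 0, -120], "dr": [0, 0, 0], "fingers": 50}, {"travel": [0, 0, -120], "dr": [0, 0, 0], "fingers": 50}]}}

```text
time_s: 11.92
position: [0.459, -0.1768, 0.1304]
orientation: [2.218, 2.218, 0.002]
ft_force: [0.3, 0.6, -0.7]
opening: 0.701
```

Request:
{"method": "servo_tool", "body": {"steps": [{"travel": [-35, -6, 0], "dr": [0, 0, 0], "fingers": 50}, {"travel": [-75, -13, 0], "dr": [0, 0, 0], "fingers": 50}, {"travel": [-108, -19, 0], "dr": [0, 0, 0], "fingers": 50}, {"travel": [-121, -21, 15], "dr": [0, 0, 0], "fingers": 50}, {"travel": [-121, -21, 34], "dr": [0, 0, 0], "fingers": 50}]}}

```text
time_s: 12.55
position: [0.4358, -0.2972, 0.0922]
orientation: [-2.222, -2.219, -0.0]
ft_force: [-0.2, 1.4, -2.1]
opening: 0.703
```

Request:
{"method": "servo_tool", "body": {"steps": [{"travel": [0, 0, 0], "dr": [0, 0, 0], "fingers": 50}, {"travel": [0, 0, 0], "dr": [0, 0, 0], "fingers": 50}]}}

```text
time_s: 12.8
position: [0.4362, -0.296, 0.0937]
orientation: [-2.22, -2.221, -0.0]
ft_force: [0.8, -0.9, -0.8]
opening: 0.701
```

```bash
python3 - <<'E'
from h import *
from rig import sense,read_camera
s=sense();print(s['time_s'],s['position'],s['opening'],s['ft_force'],togo(s,(.4372,-.2972,.0648)))
E
```

```text
12.8 [ 0.43618066 -0.29599743  0.09374785] 0.7013306146328336 [ 0.76902228 -0.92402311 -0.76090238] (array([-1.2,  1. , 28.9]), array([-0.001, -0.001,  0.001]))
```

Request:
{"method": "servo_tool", "body": {"steps": [{"travel": [-1, 1, 8], "dr": [0, 0, 0], "fingers": 50}, {"travel": [-1, 1, 15], "dr": [0, 0, 0], "fingers": 50}, {"travel": [-1, 1, 21], "dr": [0, 0, 0], "fingers": 50}, {"travel": [-1, 1, 26], "dr": [0, 0, 0], "fingers": 50}, {"travel": [-1, 1, 27], "dr": [0, 0, 0], "fingers": 50}]}}

```text
time_s: 13.42
position: [0.4372, -0.2976, 0.0668]
orientation: [-2.221, -2.221, 0.0]
ft_force: [-0.1, -0.3, -0.7]
opening: 0.699
```

Request:
{"method": "servo_tool", "body": {"steps": [{"travel": [0, 0, 1], "dr": [0, 0, 0], "fingers": 50}, {"travel": [0, 0, 2], "dr": [0, 0, 0], "fingers": 50}, {"travel": [0, 0, 2], "dr": [0, 0, 0], "fingers": 50}]}}

```text
time_s: 13.8
position: [0.4375, -0.2979, 0.0654]
orientation: [2.221, 2.221, -0.0]
ft_force: [-0.2, 0.7, -1.3]
opening: 0.702
```

Request:
{"method": "servo_tool", "body": {"steps": [{"travel": [0, 0, 1], "dr": [0, 0, 0], "fingers": 50}, {"travel": [0, 0, 1.5], "dr": [0, 0, 0], "fingers": 50}, {"travel": [0, 0, 1.5], "dr": [0, 0, 0], "fingers": 50}]}}

```text
time_s: 14.18
position: [0.4375, -0.298, 0.0648]
orientation: [2.221, 2.221, -0.0]
ft_force: [-2.0, 1.7, 5.6]
opening: 0.703
```

It seats at exactly the predicted height (64.8 mm, +5.6 N). I'll release and move on towards the coarse sieve.

Request:
{"method": "servo_tool", "body": {"steps": [{"travel": [0, 0, 0], "dr": [0, 0, 0], "fingers": 85}, {"travel": [0, 0, 0], "dr": [0, 0, 0], "fingers": 85}, {"travel": [0, 0, 0], "dr": [0, 0, 0], "fingers": 85}, {"travel": [0, 0, 0], "dr": [0, 0, 0], "fingers": 85}, {"travel": [0, 0, 0], "dr": [0, 0, 0], "fingers": 85}]}}

```text
time_s: 14.8
position: [0.4374, -0.2978, 0.0637]
orientation: [-2.221, -2.221, 0.0]
ft_force: [0.5, -0.7, -0.1]
opening: 0.993
```

Request:
{"method": "servo_tool", "body": {"steps": [{"travel": [0, 0, -20], "dr": [0, 0, 0], "fingers": 85}, {"travel": [0, 0, -50], "dr": [0, 0, 0], "fingers": 85}, {"travel": [0, 0, -85], "dr": [0, 0, 0], "fingers": 85}, {"travel": [30, 0, -100], "dr": [0, 0, 0], "fingers": 85}, {"travel": [30, 0, -100], "dr": [0, 0, 0], "fingers": 85}]}}

```text
time_s: 15.42
position: [0.4379, -0.2671, 0.1653]
orientation: [2.218, 2.222, 0.0]
ft_force: [-0.2, -0.1, -0.1]
opening: 1.0
```

```bash
python3 - <<'E'
from h import *
from rig import sense,read_camera
s=sense();print(s['time_s'],s['position'],s['opening'],s['ft_force'])
w=read_camera('wrist')
np.savez('w6.npz',**w)
for z in(.085,.09,.095):print(z,rimc(w,(.438,-.298),z))
P=cloud(w).reshape(-1,3);d=np.hypot(P[:,0]-.438,P[:,1]+.298)
for lo in(0,2,4,6):
  m=(abs(d-.0295)<.0012)&(P[:,2]>.08); a=(np.arctan2(P[:,1]+.298,P[:,0]-.438)//(np.pi/4))%8
print('rim z by octant',[np.median(P[m&(a==i),2]).round(4) for i in range(8)])
print(togo(s,(.4607,-.049,.1)))
cv2.imwrite('pics/w6.png',w['image'][...,::-1])
E
```

```text
15.425 [ 0.4378886  -0.26710097  0.1652506 ] 0.9995508906656907 [-0.21473261 -0.0656963  -0.07145023]
0.085 (array([ 0.4386, -0.298 ]), 1368, array([0.0274, 0.0289, 0.0307]))
0.09 (array([ 0.4386, -0.2982]), 1413, array([0.0274, 0.029 , 0.0307]))
0.095 (array([ 0.4386, -0.2983]), 527, array([0.0275, 0.029 , 0.0305]))
rim z by octant [np.float64(0.0901), np.float64(0.0885), np.float64(0.0876), np.float64(0.0894), np.float64(0.09), np.float64(0.0892), np.float64(0.0871), np.float64(0.0895)]
(array([218.1,  23.1,  65. ]), array([0.002, 0.001, 0.002]))
```

View pics/w6.png

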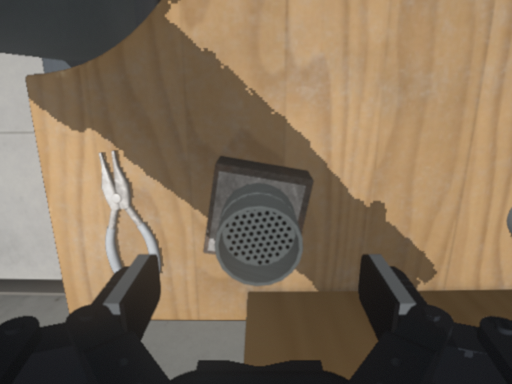

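The fine sieve is seated: rim at z≈0.09, level, centre at about (259,240). On to the coarse sieve.

Request:
{"method": "servo_tool", "body": {"steps": [{"travel": [40, 4, 0], "dr": [0, 0, 0], "fingers": 85}, {"travel": [95, 10, 10], "dr": [0, 0, 0], "fingers": 85}, {"travel": [150, 16, 25], "dr": [0, 0, 0], "fingers": 85}, {"travel": [195, 21, 45], "dr": [0, 0, 0], "fingers": 85}, {"travel": [218, 23, 62], "dr": [0, 0, 0], "fingers": 85}]}}

```text
time_s: 16.1
position: [0.4599, -0.0482, 0.1002]
orientation: [-2.219, -2.223, 0.001]
ft_force: [0.1, 0.4, -0.1]
opening: 0.999
```

Request:
{"method": "servo_tool", "body": {"steps": [{"travel": [0, 0, 0], "dr": [0, 0, 0], "fingers": 85}, {"travel": [0, 0, 0], "dr": [0, 0, 0], "fingers": 85}]}}

```text
time_s: 16.35
position: [0.4607, -0.0507, 0.1017]
orientation: [2.222, 2.221, -0.001]
ft_force: [0.4, -0.2, 0.3]
opening: 0.999
```

```bash
python3 - <<'E'
from h import *
from rig import sense,read_camera
s=sense();print(s['time_s'],s['position'])
w=read_camera('wrist');r=rimc(w,(.4607,-.049),.034);print(r,togo(s,(*r[0],.009)))
E
```

```text
16.35 [ 0.46066535 -0.05069492  0.10172348]
(array([ 0.4609, -0.0489]), 1611, array([0.0276, 0.029 , 0.0307])) (array([ 1.8,  0.2, 92.7]), array([-0.   ,  0.001, -0.   ]))
```

Request:
{"method": "servo_tool", "body": {"steps": [{"travel": [2, 0, 25], "dr": [0, 0, 0], "fingers": 85}, {"travel": [2, 0, 50], "dr": [0, 0, 0], "fingers": 85}, {"travel": [2, 0, 72], "dr": [0, 0, 0], "fingers": 85}, {"travel": [2, 0, 88], "dr": [0, 0, 0], "fingers": 85}, {"travel": [2, 0, 92.5], "dr": [0, 0, 0], "fingers": 85}]}}

```text
time_s: 17.02
position: [0.4603, -0.049, 0.0089]
orientation: [-2.223, -2.219, 0.001]
ft_force: [0.1, -0.4, 0.2]
opening: 0.992
```

Request:
{"method": "servo_tool", "body": {"steps": [{"travel": [0, 0, 0], "dr": [0, 0, 0], "fingers": 85}, {"travel": [0, 0, 0], "dr": [0, 0, 0], "fingers": 85}]}}

```text
time_s: 17.27
position: [0.4612, -0.0484, 0.0101]
orientation: [2.221, 2.22, 0.001]
ft_force: [-0.5, -0.9, -1.0]
opening: 0.994
```

Request:
{"method": "servo_tool", "body": {"steps": [{"travel": [0, 0, 1], "dr": [0, 0, 0], "fingers": 50}, {"travel": [0, 0, 1], "dr": [0, 0, 0], "fingers": 50}, {"travel": [0, 0, 1], "dr": [0, 0, 0], "fingers": 50}, {"travel": [0, 0, 1], "dr": [0, 0, 0], "fingers": 50}, {"travel": [0, 0, 1], "dr": [0, 0, 0], "fingers": 50}]}}

```text
time_s: 17.9
position: [0.4608, -0.0481, 0.0092]
orientation: [2.22, 2.221, 0.0]
ft_force: [-0.8, 0.1, 7.4]
opening: 0.717
```

```bash
python3 - <<'E'
from h import *
from rig import sense,read_camera
s=sense();print(s['time_s'],s['position'],s['opening'],s['ft_force'])
w=read_camera('wrist');P=cloud(w).reshape(-1,3);d=np.hypot(P[:,0]-.4607,P[:,1]+.0489)
q=P[(abs(P[:,2]-.034)<.004)&(d<.034)&(d>.02)&(abs(P[:,0]-.4607)<.026)]
print(len(q),np.percentile(q[:,1],[0,1,99,100]))
E
```

```text
17.9 [ 0.46084929 -0.04805636  0.00921509] 0.7169210213963331 [-0.78268153  0.05355233  7.35069748]
3354 [-0.08004904 -0.07832754 -0.01830246 -0.01784075]
```

Request:
{"method": "servo_tool", "body": {"steps": [{"travel": [0, 0, -20], "dr": [0, 0, 0], "fingers": 50}, {"travel": [0, 0, -50], "dr": [0, 0, 0], "fingers": 50}, {"travel": [0, 0, -90], "dr": [0, 0, 0], "fingers": 50}, {"travel": [0, 0, -130], "dr": [0, 0, 0], "fingers": 50}, {"travel": [0, 0, -145], "dr": [0, 0, 0], "fingers": 50}]}}

```text
time_s: 18.58
position: [0.4617, -0.0481, 0.1556]
orientation: [2.219, 2.219, 0.003]
ft_force: [0.7, 0.7, -1.1]
opening: 0.717
```

Opening is 0.717 this time against 0.70 before, so I'll look at this grip before going on.

```bash
python3 - <<'E'
from h import *
from rig import sense,read_camera
s=sense();print(s['time_s'],s['position'],s['opening'])
w=read_camera('wrist');c=read_camera('side')
a=w['image'];b=cv2.resize(c['image'][130:270,210:370],None,fx=2.4,fy=2.4,interpolation=cv2.INTER_CUBIC)[:,:384]
o=np.zeros((384,a.shape[1]+b.shape[1],3),np.uint8);o[:,:512]=a;o[:b.shape[0],512:]=b
o=cv2.resize(o,None,fx=.88,fy=.88,interpolation=cv2.INTER_AREA);cv2.imwrite('pics/w7.png',o[...,::-1]);print(o.shape)
P=cloud(w).reshape(-1,3);x0,y0=s['position'][:2];d=np.hypot(P[:,0]-x0,P[:,1]-y0+.0005)
a=(np.arctan2(P[:,1]-y0+.0005,P[:,0]-x0)//(np.pi/6))%12
m=(abs(d-.0295)<.0015)&(P[:,2]>s['position'][2]+.015)&(P[:,2]<s['position'][2]+.04)
print([(np.median(P[m&(a==i),2])-s['position'][2]).round(4) for i in range(12)])
E
```

```text
18.575 [ 0.4617142  -0.04810894  0.15564057] 0.717000276764041
(338, 788, 3)
[np.float64(0.0247), np.float64(0.0245), np.float64(0.0234), np.float64(0.0231), np.float64(0.0236), np.float64(0.0264), np.float64(0.0273), np.float64(0.0245), np.float64(0.0224), np.float64(0.0218), np.float64(0.0221), np.float64(0.0233)]
```

View pics/w7.png

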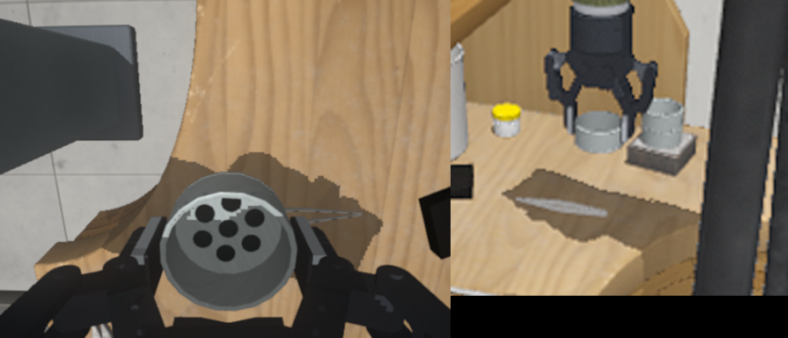

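The coarse sieve is held near-level, with at most a few hundredths of a rad of tilt. The side inset shows it level and the stack standing well. The taper and release will settle it, so I'll continue.

Request:
{"method": "servo_tool", "body": {"steps": [{"travel": [-35, -3, 0], "dr": [0, 0, 0], "fingers": 50}, {"travel": [-90, -9, 0], "dr": [0, 0, 0], "fingers": 50}, {"travel": [-145, -14, 0], "dr": [0, 0, 0], "fingers": 50}, {"travel": [-200, -19, 0], "dr": [0, 0, 0], "fingers": 50}, {"travel": [-235, -22, 0], "dr": [0, 0, 0], "fingers": 50}]}}

```text
time_s: 19.3
position: [0.4371, -0.2846, 0.151]
orientation: [-2.222, -2.217, 0.001]
ft_force: [0.1, -0.5, -1.7]
opening: 0.715
```

Request:
{"method": "servo_tool", "body": {"steps": [{"travel": [-14, -1.5, 0], "dr": [0, 0, 0], "fingers": 50}, {"travel": [-14, -1.5, 12], "dr": [0, 0, 0], "fingers": 50}, {"travel": [-14, -1.5, 26], "dr": [0, 0, 0], "fingers": 50}, {"travel": [-14, -1.5, 30], "dr": [0, 0, 0], "fingers": 50}, {"travel": [-14, -1.5, 30], "dr": [0, 0, 0], "fingers": 50}]}}

```text
time_s: 19.92
position: [0.4368, -0.2956, 0.1228]
orientation: [-2.219, -2.222, -0.0]
ft_force: [0.4, -0.5, -0.1]
opening: 0.714
```

```bash
python3 - <<'E'
from h import *
from rig import sense
s=sense();print(s['time_s'],s['position'],s['opening'],s['ft_force'],togo(s,(.4375,-.2975,.0932)))
E
```

```text
19.925 [ 0.43680278 -0.29562378  0.12276986] 0.7143829367755463 [ 0.38843015 -0.47979969 -0.12076119] (array([-1.9,  0.7, 29.6]), array([-0.001, -0.001,  0.001]))
```

Request:
{"method": "servo_tool", "body": {"steps": [{"travel": [-1.5, 0.5, 8], "dr": [0, 0, 0], "fingers": 50}, {"travel": [-1.5, 0.5, 15], "dr": [0, 0, 0], "fingers": 50}, {"travel": [-1.5, 0.5, 21], "dr": [0, 0, 0], "fingers": 50}, {"travel": [-1.5, 0.5, 26], "dr": [0, 0, 0], "fingers": 50}, {"travel": [-1.5, 0.5, 28], "dr": [0, 0, 0], "fingers": 50}]}}

```text
time_s: 20.55
position: [0.4372, -0.2982, 0.0948]
orientation: [-2.221, -2.221, 0.0]
ft_force: [-0.5, -0.0, 0.1]
opening: 0.719
```

Request:
{"method": "servo_tool", "body": {"steps": [{"travel": [0, 0, 1], "dr": [0, 0, 0], "fingers": 50}, {"travel": [0, 0, 2], "dr": [0, 0, 0], "fingers": 50}, {"travel": [0, 0, 2], "dr": [0, 0, 0], "fingers": 50}]}}

```text
time_s: 20.92
position: [0.4375, -0.2984, 0.0934]
orientation: [2.221, 2.221, -0.0]
ft_force: [-0.1, 0.5, -0.8]
opening: 0.716
```

Request:
{"method": "servo_tool", "body": {"steps": [{"travel": [0, 0, 1], "dr": [0, 0, 0], "fingers": 50}, {"travel": [0, 0, 1.5], "dr": [0, 0, 0], "fingers": 50}, {"travel": [0, 0, 1.5], "dr": [0, 0, 0], "fingers": 50}]}}

```text
time_s: 21.3
position: [0.4376, -0.2985, 0.0932]
orientation: [2.22, 2.221, -0.0]
ft_force: [-2.3, 2.1, 8.8]
opening: 0.716
```

Contact at the predicted 93.2 mm. I'll release and check.

Request:
{"method": "servo_tool", "body": {"steps": [{"travel": [0, 0, 0], "dr": [0, 0, 0], "fingers": 85}, {"travel": [0, 0, 0], "dr": [0, 0, 0], "fingers": 85}, {"travel": [0, 0, 0], "dr": [0, 0, 0], "fingers": 85}, {"travel": [0, 0, 0], "dr": [0, 0, 0], "fingers": 85}, {"travel": [0, 0, 0], "dr": [0, 0, 0], "fingers": 85}]}}

```text
time_s: 21.92
position: [0.4374, -0.2983, 0.0917]
orientation: [-2.221, -2.221, 0.0]
ft_force: [-0.7, -0.1, -0.7]
opening: 0.995
```

Request:
{"method": "servo_tool", "body": {"steps": [{"travel": [0, 0, -20], "dr": [0, 0, 0], "fingers": 85}, {"travel": [0, 0, -50], "dr": [0, 0, 0], "fingers": 85}, {"travel": [0, 0, -80], "dr": [0, 0, 0], "fingers": 85}, {"travel": [30, 0, -95], "dr": [0, 0, 0], "fingers": 85}, {"travel": [30, 0, -95], "dr": [0, 0, 0], "fingers": 85}]}}

```text
time_s: 22.55
position: [0.4379, -0.2676, 0.1882]
orientation: [2.218, 2.222, 0.0]
ft_force: [0.3, 0.7, -0.0]
opening: 0.993
```

```bash
python3 - <<'E'
from h import *
from rig import sense,read_camera
s=sense();print(s['time_s'],s['position'],s['opening'],s['ft_force'])
w=read_camera('wrist');c=read_camera('side')
np.savez('w8.npz',**w)
print(rimc(w,(.438,-.298),.118),rimc(c,(.438,-.298),.118))
P=cloud(w).reshape(-1,3);d=np.hypot(P[:,0]-.4386,P[:,1]+.2985)
m=(abs(d-.0295)<.0012)&(P[:,2]>.1); a=(np.arctan2(P[:,1]+.2985,P[:,0]-.4386)//(np.pi/4))%8
print('rim z',[np.median(P[m&(a==i),2]).round(4) for i in range(8)])
print(togo(s,(.4605,.1,.15)))
cv2.imwrite('pics/w8.png',cv2.resize(c['image'][130:270,210:370],None,fx=3,fy=3,interpolation=cv2.INTER_CUBIC)[...,::-1])
E
```

```text
22.55 [ 0.43786929 -0.26757539  0.18822417] 0.9930228320842814 [ 0.25729499  0.69722579 -0.00836897]
(array([ 0.4387, -0.299 ]), 1502, array([0.0274, 0.0289, 0.0307])) (array([ 0.4359, -0.2975]), 77, array([0.0249, 0.0294, 0.0325]))
rim z [np.float64(0.1173), np.float64(0.112), np.float64(0.1116), np.float64(0.1172), np.float64(0.1176), np.float64(0.111), np.float64(0.1105), np.float64(0.1175)]
(array([367.6,  23.2,  37.8]), array([0.002, 0.001, 0.002]))
```

View pics/w8.png

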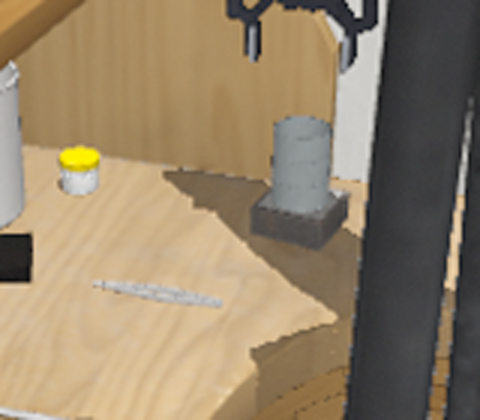

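The coarse sieve is seated: rim at z≈0.117, axis within a millimetre. The side crop shows the three-part stack, around (300,165), standing straight on the block. Lid next.

Request:
{"method": "servo_tool", "body": {"steps": [{"travel": [40, 2, 0], "dr": [0, 0, 0], "fingers": 45}, {"travel": [95, 6, 0], "dr": [0, 0, 0], "fingers": 45}, {"travel": [155, 10, 0], "dr": [0, 0, 0], "fingers": 45}, {"travel": [215, 14, 0], "dr": [0, 0, 0], "fingers": 45}, {"travel": [275, 17, 0], "dr": [0, 0, 0], "fingers": 45}]}}

```text
time_s: 23.28
position: [0.4544, 0.0078, 0.186]
orientation: [-2.223, -2.22, 0.001]
ft_force: [0.3, -0.4, 0.1]
opening: 0.526
```

Request:
{"method": "servo_tool", "body": {"steps": [{"travel": [55, 2, 0], "dr": [0, 0, 0], "fingers": 45}, {"travel": [110, 5, 20], "dr": [0, 0, 0], "fingers": 45}, {"travel": [145, 6, 50], "dr": [0, 0, 0], "fingers": 45}, {"travel": [161, 6, 75], "dr": [0, 0, 0], "fingers": 45}, {"travel": [161, 6, 80], "dr": [0, 0, 0], "fingers": 45}]}}

```text
time_s: 23.9
position: [0.4588, 0.1678, 0.1043]
orientation: [-2.218, -2.222, 0.006]
ft_force: [0.3, -0.7, 0.1]
opening: 0.53
```

Request:
{"method": "servo_tool", "body": {"steps": [{"travel": [0, 0, 0], "dr": [0, 0, 0], "fingers": 45}, {"travel": [0, 0, 0], "dr": [0, 0, 0], "fingers": 45}]}}

```text
time_s: 24.15
position: [0.4614, 0.1668, 0.1077]
orientation: [2.222, 2.219, 0.002]
ft_force: [0.4, -0.3, -0.1]
opening: 0.526
```

```bash
python3 - <<'E'
from h import *
from rig import sense,read_camera
s=sense();print(s['time_s'],s['position'],s['opening'])
w=read_camera('wrist');np.savez('w9.npz',**w);cv2.imwrite('pics/w9.png',w['image'][...,::-1])
P=cloud(w).reshape(-1,3);d=np.hypot(P[:,0]-.461,P[:,1]-.1685)
k=P[(abs(P[:,2]-.036)<.003)&(d<.02)];print('knob',len(k),(k.min(0)+k.max(0))/2,np.ptp(k,axis=0),k.mean(0))
k=P[(abs(P[:,2]-.012)<.003)&(d<.04)];print('disc',len(k),cv2.minEnclosingCircle(k[:,:2].astype(np.float32)))
print(togo(s,(.461,.1685,.015)))
E
```

```text
24.15 [0.46136317 0.16681117 0.1076866 ] 0.5260394546539302
knob 426 [0.4621651  0.16840268 0.03545183] [0.01527333 0.01538778 0.00471842] [0.46192214 0.16892715 0.03561054]
disc 4795 ((0.46187105774879456, 0.16835510730743408), 0.031235486268997192)
(array([ 1.7, -0.5, 92.7]), array([ 0.002, -0.   , -0.002]))
```

View pics/w9.png

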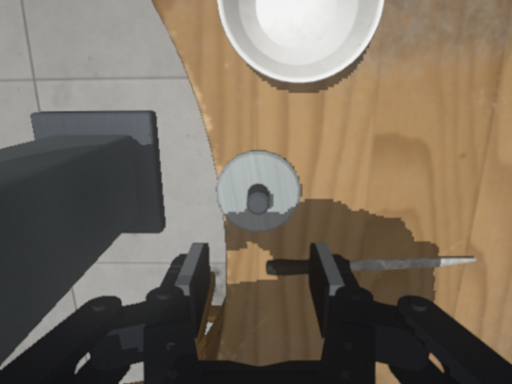

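The wrist view shows the lid at (258,190) with its knob at about (259,200), the file well to the side, and the bowl beyond. The lid axis is at (0.4619,0.1684).

Request:
{"method": "servo_tool", "body": {"steps": [{"travel": [1.5, 0.5, 25], "dr": [0, 0, 0], "fingers": 45}, {"travel": [1.5, 0.5, 50], "dr": [0, 0, 0], "fingers": 45}, {"travel": [1.5, 0.5, 70], "dr": [0, 0, 0], "fingers": 45}, {"travel": [1.5, 0.5, 85], "dr": [0, 0, 0], "fingers": 45}, {"travel": [1.5, 0.5, 90], "dr": [0, 0, 0], "fingers": 45}]}}

```text
time_s: 24.82
position: [0.4609, 0.1687, 0.0164]
orientation: [-2.222, -2.221, 0.001]
ft_force: [-0.4, 0.7, 0.8]
opening: 0.524
```

Request:
{"method": "servo_tool", "body": {"steps": [{"travel": [0, 0, 0], "dr": [0, 0, 0], "fingers": 45}, {"travel": [0, 0, 0], "dr": [0, 0, 0], "fingers": 45}]}}

```text
time_s: 25.08
position: [0.4616, 0.1692, 0.0175]
orientation: [2.221, 2.221, 0.002]
ft_force: [-0.0, 0.5, -0.5]
opening: 0.525
```

Request:
{"method": "servo_tool", "body": {"steps": [{"travel": [-0.5, 0, 1], "dr": [0, 0, 0], "fingers": 20}, {"travel": [-0.5, 0, 1], "dr": [0, 0, 0], "fingers": 5}, {"travel": [-0.5, 0, 1], "dr": [0, 0, 0], "fingers": 5}, {"travel": [-0.5, 0, 1], "dr": [0, 0, 0], "fingers": 5}, {"travel": [-0.5, 0, 1], "dr": [0, 0, 0], "fingers": 5}], "newtons": 40}}

```text
time_s: 25.7
position: [0.4613, 0.1687, 0.0162]
orientation: [2.221, 2.221, 0.001]
ft_force: [-0.3, 0.1, 5.9]
opening: 0.172
```

Request:
{"method": "servo_tool", "body": {"steps": [{"travel": [0, 0, 0], "dr": [0, 0, 0], "fingers": 5}, {"travel": [0, 0, 0], "dr": [0, 0, 0], "fingers": 5}]}}

```text
time_s: 25.95
position: [0.4613, 0.1687, 0.0162]
orientation: [2.221, 2.221, 0.001]
ft_force: [-1.0, -1.8, 4.8]
opening: 0.169
```

Request:
{"method": "servo_tool", "body": {"steps": [{"travel": [0, 0, -20], "dr": [0, 0, 0], "fingers": 5}, {"travel": [0, 0, -55], "dr": [0, 0, 0], "fingers": 5}, {"travel": [0, 0, -100], "dr": [0, 0, 0], "fingers": 5}, {"travel": [0, 0, -145], "dr": [0, 0, 0], "fingers": 5}, {"travel": [0, 0, -160], "dr": [0, 0, 0], "fingers": 5}]}}

```text
time_s: 26.58
position: [0.4621, 0.1689, 0.1781]
orientation: [2.22, 2.22, 0.005]
ft_force: [0.1, 0.2, -0.9]
opening: 0.166
```

```bash
python3 - <<'E'
from h import *
from rig import sense,read_camera
s=sense();print(s['time_s'],s['position'],s['opening'],s['ft_force'])
w=read_camera('wrist');np.savez('w10.npz',**w);cv2.imwrite('pics/w10.png',w['image'][...,::-1])
z0=s['position'][2];P=cloud(w).reshape(-1,3);p=s['position'];d=np.hypot(P[:,0]-p[0],P[:,1]-p[1])
k=P[(abs(P[:,2]-z0+.004)<.007)&(d<.036)];print('disc',len(k),cv2.minEnclosingCircle(k[:,:2].astype(np.float32)),np.percentile(k[:,2]-z0,[5,50,95]))
A=np.c_[k[:,:2]-p[:2],np.ones(len(k))];print('slope',np.linalg.lstsq(A,k[:,2]-z0,rcond=None)[0])
E
```

```text
26.575 [0.46214937 0.16894176 0.17814902] 0.16631126073851438 [ 0.11378984  0.23364839 -0.92833567]
disc 6923 ((0.46343135833740234, 0.16854432225227356), 0.03148961812257767) [-0.00614559 -0.00422231 -0.0029855 ]
slope [ 0.00479146 -0.0168273  -0.00409757]
```

View pics/w10.png

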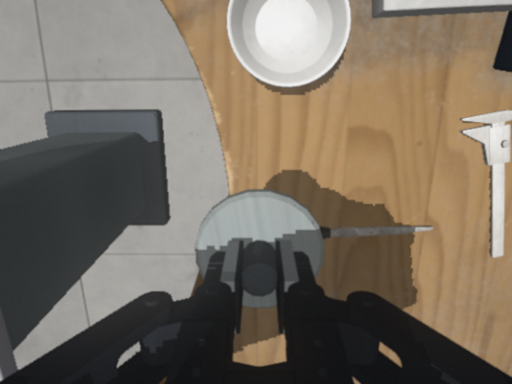

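The lid is held level (slope under 0.02 rad), disc centred on the tool. I'll carry it to the stack.

Request:
{"method": "servo_tool", "body": {"steps": [{"travel": [-35, -2, 0], "dr": [0, 0, 0], "fingers": 5}, {"travel": [-90, -5, 0], "dr": [0, 0, 0], "fingers": 5}, {"travel": [-145, -8, 0], "dr": [0, 0, 0], "fingers": 5}, {"travel": [-200, -11, 0], "dr": [0, 0, 0], "fingers": 5}, {"travel": [-255, -13, 0], "dr": [0, 0, 0], "fingers": 5}]}}

```text
time_s: 27.25
position: [0.4465, -0.0876, 0.1739]
orientation: [-2.219, -2.22, 0.002]
ft_force: [1.0, -0.1, 0.3]
opening: 0.163
```

Request:
{"method": "servo_tool", "body": {"steps": [{"travel": [-50, -3, 0], "dr": [0, 0, 0], "fingers": 5}, {"travel": [-100, -5, 0], "dr": [0, 0, 0], "fingers": 5}, {"travel": [-150, -8, 0], "dr": [0, 0, 0], "fingers": 5}, {"travel": [-190, -10, 0], "dr": [0, 0, 0], "fingers": 5}, {"travel": [-212, -11, 0], "dr": [0, 0, 0], "fingers": 5}]}}

```text
time_s: 27.88
position: [0.4359, -0.2996, 0.1738]
orientation: [-2.222, -2.217, 0.0]
ft_force: [0.3, -0.2, -1.2]
opening: 0.169
```

Request:
{"method": "servo_tool", "body": {"steps": [{"travel": [0, 0, 8], "dr": [0, 0, 0], "fingers": 5}, {"travel": [0, 0, 16], "dr": [0, 0, 0], "fingers": 5}, {"travel": [0, 0, 20], "dr": [0, 0, 0], "fingers": 5}, {"travel": [0, 0, 20], "dr": [0, 0, 0], "fingers": 5}, {"travel": [0, 0, 20], "dr": [0, 0, 0], "fingers": 5}]}}

```text
time_s: 28.5
position: [0.4372, -0.2979, 0.1561]
orientation: [2.22, 2.222, -0.0]
ft_force: [0.5, -0.3, -0.5]
opening: 0.167
```

```bash
python3 - <<'E'
from h import *
from rig import sense
s=sense();print(s['time_s'],s['position'],s['opening'],s['ft_force'],togo(s,(.4375,-.2986,.1282)))
E
```

```text
28.5 [ 0.43720287 -0.29792877  0.15613263] 0.16680604796234447 [ 0.51941601 -0.33397579 -0.54496812] (array([-0.7,  0.3, 27.9]), array([0.   , 0.   , 0.001]))
```

Request:
{"method": "servo_tool", "body": {"steps": [{"travel": [-0.5, 0, 8], "dr": [0, 0, 0], "fingers": 5}, {"travel": [-0.5, 0, 15], "dr": [0, 0, 0], "fingers": 5}, {"travel": [-0.5, 0, 21], "dr": [0, 0, 0], "fingers": 5}, {"travel": [-0.5, 0, 25], "dr": [0, 0, 0], "fingers": 5}, {"travel": [-0.5, 0, 26], "dr": [0, 0, 0], "fingers": 5}]}}

```text
time_s: 29.12
position: [0.4367, -0.2987, 0.1294]
orientation: [-2.221, -2.221, 0.0]
ft_force: [-0.2, -0.6, -0.9]
opening: 0.168
```

Request:
{"method": "servo_tool", "body": {"steps": [{"travel": [0, 0, 1], "dr": [0, 0, 0], "fingers": 5}, {"travel": [0, 0, 2], "dr": [0, 0, 0], "fingers": 5}, {"travel": [0, 0, 2], "dr": [0, 0, 0], "fingers": 5}]}}

```text
time_s: 29.5
position: [0.4371, -0.2991, 0.1282]
orientation: [2.221, 2.221, -0.0]
ft_force: [-0.1, -0.2, 1.8]
opening: 0.168
```

Contact at the predicted 128.2 mm. I'll press 0.5 mm further and open only part-way (the knob needs little), then rise.

Request:
{"method": "servo_tool", "body": {"steps": [{"travel": [0, 0, 0.5], "dr": [0, 0, 0], "fingers": 5}, {"travel": [0, 0, 0.5], "dr": [0, 0, 0], "fingers": 45}, {"travel": [0, 0, 0.5], "dr": [0, 0, 0], "fingers": 45}, {"travel": [0, 0, 0.5], "dr": [0, 0, 0], "fingers": 45}, {"travel": [0, 0, 0.5], "dr": [0, 0, 0], "fingers": 45}]}}

```text
time_s: 30.12
position: [0.4369, -0.2988, 0.1272]
orientation: [-2.221, -2.221, 0.0]
ft_force: [-0.2, 0.1, -1.1]
opening: 0.526
```

Request:
{"method": "servo_tool", "body": {"steps": [{"travel": [0, 0, 0], "dr": [0, 0, 0], "fingers": 45}, {"travel": [0, 0, -15], "dr": [0, 0, 0], "fingers": 45}, {"travel": [0, 0, -40], "dr": [0, 0, 0], "fingers": 45}, {"travel": [0, 0, -70], "dr": [0, 0, 0], "fingers": 45}, {"travel": [25, 0, -90], "dr": [0, 0, 0], "fingers": 45}]}}

```text
time_s: 30.75
position: [0.4376, -0.2753, 0.2198]
orientation: [2.221, 2.217, 0.0]
ft_force: [0.5, 0.5, -0.3]
opening: 0.529
```

Request:
{"method": "servo_tool", "body": {"steps": [{"travel": [0, 0, 0], "dr": [0, 0, 0], "fingers": 45}, {"travel": [0, 0, 0], "dr": [0, 0, 0], "fingers": 45}]}}

```text
time_s: 31.0
position: [0.437, -0.2741, 0.2175]
orientation: [2.221, 2.221, -0.0]
ft_force: [-0.4, 0.7, 0.2]
opening: 0.523
```

```bash
python3 - <<'E'
from h import *
from rig import sense,read_camera
s=sense();print(s['time_s'],s['position'],s['opening'],s['ft_force'])
w=read_camera('wrist');c=read_camera('side')
P=cloud(w).reshape(-1,3);d=np.hypot(P[:,0]-.438,P[:,1]+.299)
k=P[(abs(P[:,2]-.124)<.005)&(d<.036)];print('disc',len(k),cv2.minEnclosingCircle(k[:,:2].astype(np.float32)),np.median(k[:,2]))
A=np.c_[k[:,:2]-[.438,-.299],np.ones(len(k))];print('plane',np.linalg.lstsq(A,k[:,2],rcond=None)[0])
k=P[(abs(P[:,2]-.148)<.003)&(d<.02)];print('knob',len(k),np.median(k,0))
a=w['image'];b=cv2.resize(c['image'][130:270,240:350],None,fx=2.74,fy=2.74,interpolation=cv2.INTER_CUBIC)[:384]
o=np.zeros((384,512+b.shape[1],3),np.uint8);o[:,:512]=a;o[:b.shape[0],512:]=b
o=cv2.resize(o,None,fx=.95,fy=.95,interpolation=cv2.INTER_AREA);cv2.imwrite('pics/w11.png',o[...,::-1])
E
```

```text
31.0 [ 0.43700745 -0.27413215  0.21749214] 0.5231172426724253 [-0.38330238  0.69519619  0.20321915]
disc 4444 ((0.4383840560913086, -0.299500435590744), 0.03134681284427643) 0.12408079281539403
plane [ 0.00038344 -0.00881739  0.12402316]
knob 390 [ 0.43872191 -0.29852832  0.14780031]
```

View pics/w11.png

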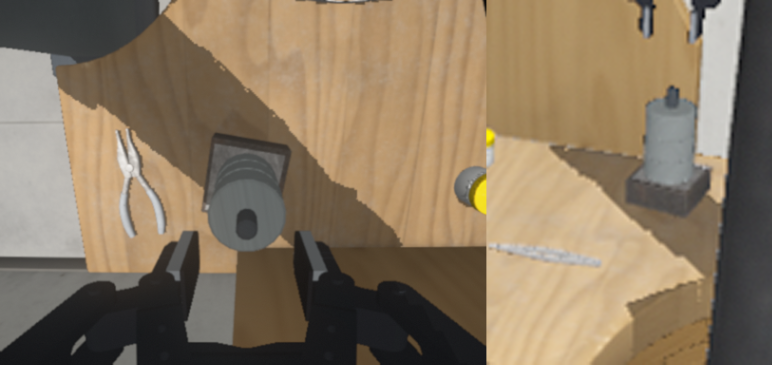

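The lid, at about (246,222), is level and seated: disc top at 124.0 mm against 124 expected, axis within 1 mm. The side inset shows a straight stack and the hand is clear, so I'll hand in.

```bash
python3 -c "
from rig import manip;print(manip.sign_off())"
```

```text
the job is handed in; nothing more can be done
None
```

The filings sieve is built on the steel block in the asked order: pan, fine sieve, coarse sieve, lid. Each part was released before I fetched the next. The job was handed in at about 31 s; the hand-in gives no verdict.

- **Pan:** its axis measured about 2 mm from the middle of the block.
- **Seating:** every part made contact within about 0.2 mm of its calculated seated height. The lid's disc top measured 124.0 mm against 124 expected, and its slope was under 0.01 rad.
- **Alignment:** the axes of the parts agree within about 1 mm.
- **Hand:** at hand-in it was open and clear of the stack, with no contact force on the wrist.
- **Bowl, tweezers and file:** I never touched them, and they showed no change in the pictures where they appear. I did not re-measure their positions at the end.

Two readings disagreed:
- **Side camera:** it placed things 2–3 mm off in x compared with the wrist and top cameras. I went by the wrist camera.
- **Coarse sieve:** the fingers closed about 1.4 mm wider on it than on the other two round parts, with a possible tilt of a few hundredths of a radian in the hand. It seated at the right height once released. Its rim heights afterwards were equal on opposite sides (no tilt), but read 111–118 mm around the rim. I put the low readings down to depth noise at the rim edges.

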